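# Clear the coin box lid and hold its button down

## Robot

A 6-joint arm with a two-finger parallel gripper is mounted at the origin on the work surface. World frame = base frame: x ahead of the robot, y to its left, z up, the work surface at z = 0. Lengths are in m, angles in rad, forces in N, time in s.
With the tool pointing down it reaches from about 0.25 to 0.775 m from the base axis. Payload 4 kg.
Tool frame: the origin (TCP) lies midway between the tips of the shut fingers; the grasp point (between the pads) lies 19 mm behind it; z points along the fingers, y is the line along which they close (so a half turn about z gives the same grasp; the last joint's range is limited). The gripper opens to 94 mm and grips with 3 to 60 N. Pads are 16 mm wide; open, the fingers measure 119 mm over their backs; the gripper's body (75 mm by 177 mm) begins 78 mm behind the grasp point.
Start: joints at [-0.103, 0.087, 1.371, -0, 1.684, -0.103], TCP at [0.55, -0, 0.206] pointing down, gripper open.
Joint ranges: [-3.1, 3.1], [-0.76, 2.03], [0.27, 2.55], [-1.08, 4.22], [0.17, 2.65], [-2.57, 2.57]. Speed limits (rad/s): [2.79, 2.79, 3.14, 3.14, 3.14, 3.14].

## Interface

Orientations are given as [roll, pitch, yaw] about the fixed x, y, z axes, in that order (R = Rz(yaw) Ry(pitch) Rx(roll)).
In Python, from bench import get_obs, snapshot, close_job gives the robot as it stands. The module is installed in compiled form; this text tells all that it offers.
- The arm moves only by the tool drive_tool, never from a script. Its argument "commands" is a list of rows, each a list of 6 numbers: the shift along the tool's x, y, z in units of 0.04 m (1.0 is 0.04 m), then the turn, a rotation vector about the tool's x, y, z in units of 0.1 rad (1.0 is 0.1 rad). In form: [[dx, dy, dz, wx, wy, wz], ...]. A call has 1 to 20 rows; each row shifts and turns the commanded pose from where the row before left it, along the tool's axes as they then stand; what a row does not reach is not made up. A row lasts 1/8 s, in which the tool goes at most 62.5 mm and 10.7 degrees, less where a joint would pass 70% of its speed; a pose out of reach is approached as far as the arm can. A call with a number of a shift or a turn outside -1 to 1 is refused whole. A call with a gripper value outside its range is refused whole. "gripper" is the closure, from 0 (fully open) to 1 (shut), set as the call begins (left out, the last holds). The fingers move at their own pace and stop on an object; the grip force is fixed at half the most. Time passes only in rows, so rows that do not move let the fingers close. It gives the time, the measured TCP pose, the force, the opening and the grip force at its end, in the units of the state.
- get_obs(): the state, without advancing time (a new reading comes with each control period).
- snapshot(name): name is "scene" or "side" or "wrist"; returns a dict with "image" (400x640x3 uint8, blue, green, red), "range_z" (400x640 float32, m along the optical axis (not along the pixel's ray), 0 where there is no reading), "fx", "fy", "cx", "cy" (pixels), "rvec" (rotation vector, rad) and "tvec" (3), from world to camera coordinates, as OpenCV has them. Camera axes: x right, y down, z forward; pixel columns grow to the right and rows downward; lengths in m; the calibration is good to about 2 mm. A picture is of the moment at which its call begins.
- close_job(): hands the job in; it is judged then, once.
The state is a dict: "time": time; "joint_positions": joint angles; "qvel": joint speeds; "joint_torque": joint torques, N m; "tool_pos": TCP position; "ee_rot": TCP orientation; "wrist_force": force on the tool from outside, world axes, zero at the start; "wrist_torque": the same for the moment, N m; "width": finger opening in m; "finger_force": force on a finger pad.
Only numpy, scipy, OpenCV 4.12 (cv2) and the standard library are available. Lean on these libraries where they do the work, as an engineer would, in place of code of your own. Each camera call takes 0.05 s, during which the arm holds its last target. There are 200 camera calls.

## Task

The lid of the grey coin box is opened by its red spring button, and someone wants to take coins out: first move the chrome lipstick and the wooden comb from the lid into the shallow wooden tray, each lying flat on the tray's floor and not on top of the other, and leave them there. Only then press the red button straight down with the closed fingertips to about 14 mm of its 20 mm travel, so that the lid stands a good two thirds open, never pushing it to the bottom, and finish while still holding it there. Do not push about or knock over the other things on the dresser.

Things in the scene. Friction and masses are not known exactly. Their poses are not given: they have to be found in the camera images.
- coinbox: Grey coin box, fixed. Origin: underside, mid-width. Own x points from button to hinge, away from the robot; z up. Spans x -110 to +100, y -95 to +95 mm. Front deck (x -110 to -30) is 40 mm high, red button on it at x -75, y 0. The lid (x -30 to +100) has its flat top 55 mm above the dresser; lipstick and comb lie on it, roughly along the box's x, one left, one right, about 90 mm apart.
- press_top (a point): Centre of the flat top of the red round press button (36 mm across). Up, it stands 26 mm above the deck, 66 mm above the dresser; it moves straight down when pressed, and this point goes with it. A flat black collar 52 mm across, 4 mm high, surrounds its foot.
- press (a joint): Travel of the red button in m: 0 is up, 0.020 is the bottom stop, it is to be held at about 0.014. Springy: it starts to give at about 4 N and takes about 5 to 6 N at 14 mm; it comes up again when let go. It drives the lid through a linkage.
- lid (a joint): Lid angle in rad: 0 is shut; always 60 rad per m of button travel (0.84 at 14 mm, 1.2 at the bottom). Lid 130 by 190 by 6 mm, hinged along the box's far edge (own x = +100 mm, 49 mm up). Its front edge, 45 mm behind the button's axis, swings up and away from the button.
- tray: Shallow open wooden tray, fixed, outside 170 (own x) by 160 (own y) mm, walls 25 mm high and 4 mm thick, floor 4 mm thick. Origin: centre of its underside; z up. Inside 162 by 152 mm. It stands left or right of the coin box.
- lipstick: Square chrome lipstick tube with a narrow brass band, lying down: 72 (own x) by 20 by 20 mm, 25 to 50 g. Origin: centre of its underside as it lies at the start, x along its length.
- lipstick_mid (a point): Middle of the lipstick tube, 10 mm above its underside.
- comb: Wooden pocket comb lying flat: 100 (own x) by 28 (own y) by 8 mm thick, 20 to 42 g. Origin: centre of its underside, x along its length. Can be gripped across its 28 mm width.
- comb_mid (a point): Middle of the comb, 4 mm above its underside.
- pot: Bystander: empty terracotta pot, 92 mm across the rim, 80 mm high. Origin: centre of its underside.
- ringcone: Bystander: green glass ring cone, 70 mm across the foot, 88 mm high. Origin: centre of its underside.
- perfume: Bystander: amber perfume bottle, 44 mm across, 100 mm high. Origin: centre of its underside.
- jar: Bystander: white cream jar, 64 mm across, 50 mm high. Origin: centre of its underside.
- mug: Bystander: blue mug, 76 mm across, 85 mm high, handle on its own +y side. Origin: centre of its underside.
Things that resemble listed ones, but are neither listed nor needed, are in the scene too. There is more than one size of the lipstick; the job needs the largest.

How it is judged:
By the outcome, as a careful person would: the job done as asked, in the order asked, and still so for the second after the job is handed in, while the arm keeps its last pose, push and grip.
It also fails if it takes over 72 s, if anything falls off the work surface, if the arm or the gripper's body presses on something with over 40 N, if the wrist force passes 120 N, or if a joint passes its speed limit or range.

## Working session

There is one attempt and no reset: what is moved stays moved. The work goes in short steps, Python scripts to look and compute and a tool call to move; the robot and the scene stay as the last step left them, time stands still between calls to the robot, and variables do not carry over. Pictures are saved under pics/ and viewed, at most 10 in all, crops included, and the job is handed in when it is done.

Besides the shell and the picture viewer there is one more tool, called as name([rows], argument=value, ...), one row to a line, values as JSON. drive_tool: Moves the arm, as the interface text tells. Its arguments: {"type":"object","properties":{"commands":{"type":"array"},"gripper":{"type":"number"}},"required":["commands"]}

```bash
mkdir -p pics; cat > h.py <<'E'
import numpy as np, cv2
from bench import get_obs, snapshot, close_job
def snap(n):
    s=snapshot(n); s['R']=cv2.Rodrigues(np.array(s['rvec'],float))[0]; s['t']=np.array(s['tvec'],float).ravel(); return s
def ray(s,u,v,z):
    d=s['R'].T@np.array([(u-s['cx'])/s['fx'],(v-s['cy'])/s['fy'],1.]); c=-s['R'].T@s['t']
    return c+d*(z-c[2])/d[2]
def cloud(s):
    v,u=np.mgrid[0:400,0:640]; z=s['range_z']
    p=np.stack([(u-s['cx'])/s['fx']*z,(v-s['cy'])/s['fy']*z,z],-1)
    w=(p-s['t'])@s['R']; w[z==0]=np.nan; return w
E
python3 - <<'E'
from h import *
for n in ('scene','side','wrist'):
    s=snap(n); cv2.imwrite(f'pics/{n}0.png',s['image']); print(n,-s['R'].T@s['t'])
o=get_obs(); print(o['time'],o['tool_pos'],o['ee_rot'],o['width'],o['wrist_force'])
E
```

```text
scene [1.08620733 0.60303684 0.9702744 ]
side [ 3.09690888e-04 -5.71374784e-01  1.07085735e+00]
wrist [0.54996724 0.07691473 0.38309852]
0.15 [5.49599857e-01 3.71484513e-05 2.04604998e-01] [-3.13997062e+00 -1.41219794e-04  1.57081326e+00] 0.0940749629369887 [-0.20088224 -0.56948905 -0.36316792]
```

View pics/scene0.png

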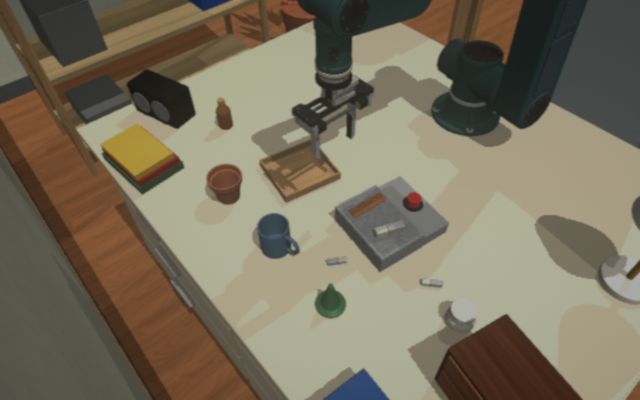

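View pics/side0.png

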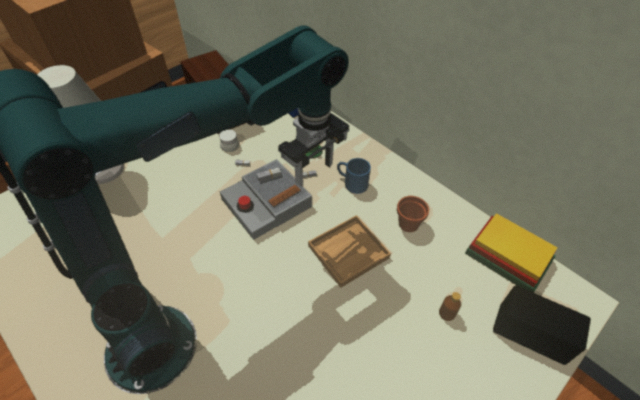

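The scene view shows the box at about (390,220), with the comb at (367,205), a chrome tube at (387,229) and the red button at (413,201). The tray is at (300,169). Two chrome tubes lie on the dresser at (337,261) and (431,283). In the side view the button is at (244,203), the comb at (284,196), the lid tube at (269,173) and the tray at (349,250). Next I'll measure these and enlarge the tubes.

```bash
python3 - <<'E'
from h import *
s=snap('scene'); im=s['image']; w=cloud(s); hsv=cv2.cvtColor(im,cv2.COLOR_BGR2HSV)
cv2.imwrite('pics/crop1.png',cv2.resize(im[130:310,240:480],None,fx=3.3,fy=3.3,interpolation=cv2.INTER_CUBIC))
def rect(m,z,name):
    n,l,st,c=cv2.connectedComponentsWithStats(m.astype(np.uint8))
    for i in range(1,n):
        if st[i,4]<15: continue
        v,u=np.nonzero(l==i); P=w[v,u]; P=P[~np.isnan(P[:,0])]
        P=P[:,:]; r=cv2.minAreaRect(P[:,:2].astype(np.float32)*1000)
        e=np.degrees
        q=cv2.boxPoints(r); a,b=q[1]-q[0],q[2]-q[1]; L=a if np.hypot(*a)>np.hypot(*b) else b
        print(name,c[i].round(),'n',len(P),'ctr',np.round(r[0],1),'size',np.round(r[1],1),'ang',round(float(e(np.arctan2(L[1],L[0]))),1),'z',np.nanpercentile(P[:,2],[5,50,95]).round(4))
roi=np.zeros((400,640),bool); roi[140:320,240:500]=1
Z=w[...,2]
red=roi&((hsv[...,0]<6)|(hsv[...,0]>172))&(hsv[...,1]>150); red[:,:395]=0; rect(red,0,'red')
box=np.zeros_like(roi); box[170:275,325:455]=1
rect(box&(Z>.0595)&(Z<.0664)&(hsv[...,1]>80)&(hsv[...,0]>6),0,'comb')
rect(box&(Z>.068)&(Z<.08),0,'lip')
rect(box&(Z>.05)&(Z<.058),0,'lid'); rect(box&(Z>.036)&(Z<.044),0,'deck')
tr=np.zeros_like(roi); tr[130:205,250:345]=1
rect(tr&(Z>.021)&(Z<.028),0,'traytop')
for c in ((337,261),(431,283)):
    m=np.zeros_like(roi); m[c[1]-12:c[1]+12,c[0]-18:c[0]+18]=1; rect(m&(Z>.007)&(Z<.04),0,'small')
big=roi&(Z>.03)
s2=snap('side');w2=cloud(s2)
for n,c in dict(pot=(412,212),mug=(357,175),perf=(451,305),jar=(229,140),tray=(349,250)).items(): print(n,w2[c[1],c[0]].round(3))
for n,c in dict(cone=(331,300),jar=(461,312),mug=(273,235),pot=(225,180)).items(): print(n,w[c[1],c[0]].round(3))
E
```

```text
red [414. 200.] n 147 ctr [425.9 163.7] size [31.5 31.1] ang 75.3 z [0.0507 0.0658 0.069 ]
comb [367. 204.] n 318 ctr [523.9  98.6] size [ 28.6 100.8] ang -4.6 z [0.06   0.0627 0.0656]
lip [389. 228.] n 255 ctr [541.4 189.2] size [22.8 72.6] ang -20.1 z [0.0701 0.0751 0.078 ]
lid [380. 223.] n 2380 ctr [532.4 147.6] size [192.3 133.5] ang 82.2 z [0.0527 0.0557 0.0577]
lid [412. 204.] n 26 ctr [433.7 165.7] size [16.2 34. ] ang -63.0 z [0.0511 0.0542 0.0571]
deck [413. 210.] n 1392 ctr [493.4 152.5] size [192.4 211.9] ang -7.2 z [0.0376 0.0407 0.0433]
deck [347. 224.] n 55 ctr [591.6  97.6] size [101.9   3.7] ang 83.3 z [0.0367 0.0398 0.0435]
deck [367. 247.] n 36 ctr [601.7 179.4] size [59.   3.2] ang 82.7 z [0.0365 0.0394 0.0437]
traytop [301. 143.] n 41 ctr [ 485.8 -213.6] size [ 9.9 57.8] ang -9.1 z [0.0218 0.0247 0.0276]
traytop [280. 152.] n 49 ctr [ 551.1 -225.7] size [ 9.5 63.7] ang -7.5 z [0.0217 0.0241 0.0271]
traytop [330. 161.] n 60 ctr [ 470.6 -104.8] size [109.4   6.9] ang 79.1 z [0.022  0.0249 0.0274]
traytop [286. 181.] n 187 ctr [ 576.9 -150.2] size [164.7 110.5] ang 80.2 z [0.0214 0.0246 0.0274]
traytop [331. 176.] n 26 ctr [502.6 -57.9] size [ 8.  33.4] ang -6.6 z [0.0215 0.025  0.0278]
small [336. 260.] n 122 ctr [668.2 147.4] size [16.3 48.1] ang -28.1 z [0.0082 0.0137 0.017 ]
small [431. 282.] n 133 ctr [543.5 333.9] size [16.1 47.4] ang -48.1 z [0.0082 0.0133 0.0164]
pot [ 0.772 -0.192  0.024]
mug [ 0.72  -0.011  0.084]
perf [ 0.579 -0.454  0.073]
jar [0.553 0.408 0.05 ]
tray [ 0.549 -0.146  0.006]
cone [0.76  0.232 0.048]
jar [0.575 0.434 0.053]
mug [ 0.735 -0.017  0.005]
pot [ 0.733 -0.23   0.033]
```

View pics/crop1.png

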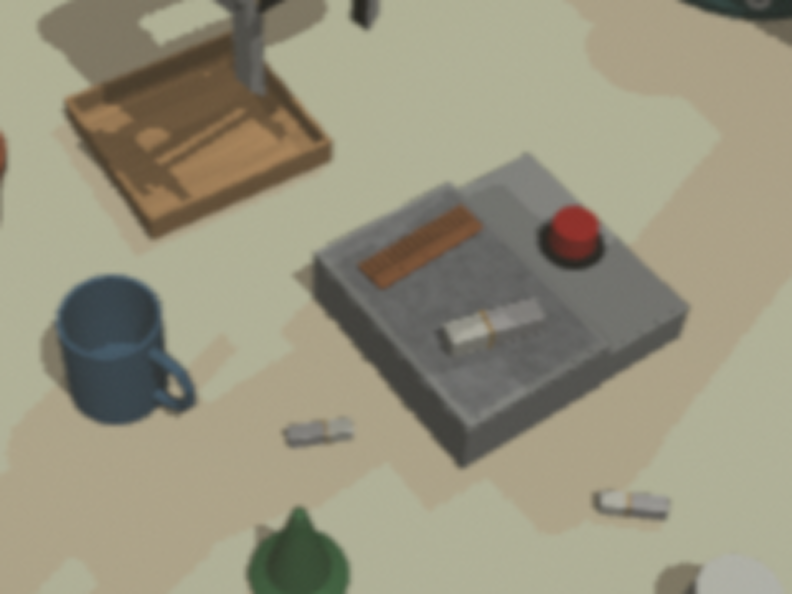

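The tube on the lid at (389,228) measures 72.6 mm. The two on the dresser at (336,260) and (431,282) measure about 48 mm. The crop confirms that the lid tube, with its brass band, is the largest and is the one meant. Box, comb and tray sizes also match. I'm moving over the lipstick now.

drive_tool([
  [0.94, -0.05, 0, 0, 0, 0],
  [0.94, -0.05, 0, 0, 0, 0],
  [0.94, -0.05, 0, 0, 0, 0],
  [0.94, -0.05, 0, 0, 0, 0],
  [0.94, -0.05, 0, 0, 0, 0],
  [0, 0, 0, 0, 0, -1],
  [0, 0, 0, 0, 0, -1],
  [0, 0, 0, 0, 0, -1],
  [0, 0, 0, 0, 0, -1],
  [0, 0, 0, 0, 0, -1],
  [0, 0, 0, 0, 0, -1],
  [0, 0, 0, 0, 0, -1],
  [0, 0, 0, 0, 0, -1],
  [0, 0, 0, 0, 0, -1],
  [0, 0, 0, 0, 0, -1],
  [0, 0, 0, 0, 0, -1],
  [0, 0, 0, 0, 0, -1],
  [0, 0, 0, 0, 0, -0.2],
  [0, 0, 0, 0, 0, 0],
  [0, 0, 0, 0, 0, 0],
], gripper=0.45)

```text
time: 2.75
tool_pos: [0.54, 0.188, 0.2055]
ee_rot: [-3.142, -0.0, 2.79]
wrist_force: [0.2, -0.2, 0.5]
width: 0.0516
finger_force: 0.0
```

```bash
cat >> h.py <<'E'
def tops(w,lo,hi,name,roi=None,mn=60):
    m=(w[...,2]>lo)&(w[...,2]<hi)
    if roi is not None: m&=roi
    n,l,st,c=cv2.connectedComponentsWithStats(m.astype(np.uint8))
    for i in range(1,n):
        if st[i,4]<mn: continue
        P=w[l==i]; r=cv2.minAreaRect(P[:,:2].astype(np.float32)*1000)
        q=cv2.boxPoints(r); a,b=q[1]-q[0],q[2]-q[1]; L=a if np.hypot(*a)>np.hypot(*b) else b
        print(name,c[i].round(),'n',len(P),'ctr',np.round(r[0],1),'size',np.round(r[1],1),'ang',round(float(np.degrees(np.arctan2(L[1],L[0]))),1),'z',round(float(np.median(P[:,2])),4))
def st():
    o=get_obs(); R=cv2.Rodrigues  # noqa
    from scipy.spatial.transform import Rotation as Ro
    M=Ro.from_euler('xyz',o['ee_rot']).as_matrix()
    print('t',round(o['time'],2),'tcp',np.round(o['tool_pos'],4),'rot',np.round(o['ee_rot'],4),'F',np.round(o['wrist_force'],1),'w',round(o['width'],4),'ff',np.round(o['finger_force'],1)); return o,M
E
python3 - <<'E'
from h import *
st(); s=snap('wrist'); cv2.imwrite('pics/w1.png',s['image']); w=cloud(s)
tops(w,.071,.080,'lip'); tops(w,.0600,.067,'comb'); tops(w,.052,.058,'lid',mn=2000)
E
```

```text
t 2.75 tcp [0.54   0.188  0.2055] rot [-3.1415 -0.      2.7901] F [ 0.2 -0.2  0.5] w 0.0516 ff 0.0
lip [631. 177.] n 1047 ctr [634.8 492.1] size [  4.5 139.1] ang -11.6 z 0.0752
lip [324. 190.] n 1234 ctr [539.1 188.1] size [19.9 71.1] ang -22.3 z 0.0744
lip [269. 369.] n 272 ctr [726.2  48.1] size [45.7 26.9] ang 29.4 z 0.0742
comb [257.  92.] n 1054 ctr [422.6 160.8] size [34.9 34.9] ang 69.6 z 0.0654
comb [621. 170.] n 792 ctr [634.6 492. ] size [  4.6 139.1] ang -12.2 z 0.0636
comb [241. 199.] n 1727 ctr [522.4  97.3] size [ 28.7 100.1] ang -4.7 z 0.0619
comb [263. 359.] n 110 ctr [723.8  37.4] size [32.3  4.9] ang 44.2 z 0.0634
lid [290. 186.] n 15142 ctr [531.4 146.3] size [189.8 129.8] ang 82.5 z 0.0547
```

View pics/w1.png

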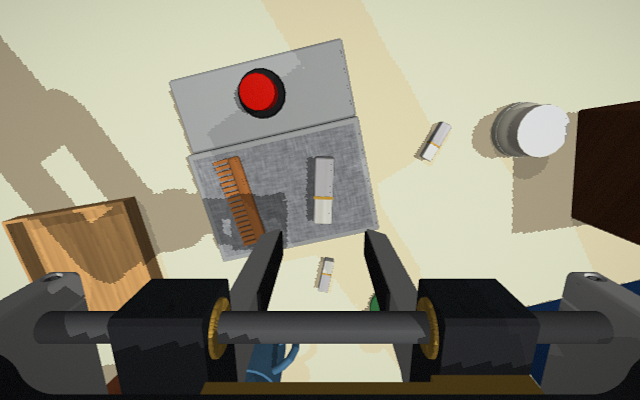

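The wrist view shows the lipstick at (324,190), the comb at (241,199) with its teeth on the left, and the button at (260,92). The lipstick measures (539.1,188.1) mm at -22.3°. I'll descend and grip.

drive_tool([
  [0.02, 0, 0.8, 0, 0, 0.35],
  [0, 0, 0.8, 0, 0, 0],
  [0, 0, 0.8, 0, 0, 0],
  [0, 0, 0.7, 0, 0, 0],
  [0, 0, 0.4, 0, 0, 0],
  [0, 0, 0.2, 0, 0, 0],
  [0, 0, 0, 0, 0, 0],
  [0, 0, 0, 0, 0, 0],
])

```text
time: 3.8
tool_pos: [0.5402, 0.1885, 0.0589]
ee_rot: [3.14, 0.002, 2.756]
wrist_force: [-0.4, 0.3, -0.4]
width: 0.0515
finger_force: 0.0
```

drive_tool([
  [0, 0, 0, 0, 0, 0],
  [0, 0, 0, 0, 0, 0],
  [0, 0, 0, 0, 0, 0],
  [0, 0, 0, 0, 0, 0],
  [0, 0, 0, 0, 0, 0],
  [0, 0, 0, 0, 0, 0],
], gripper=1)

```text
time: 4.55
tool_pos: [0.5393, 0.1883, 0.0576]
ee_rot: [3.141, 0.0, 2.756]
wrist_force: [-0.2, 0.2, 0.7]
width: 0.0194
finger_force: 30.0
```

drive_tool([
  [0, 0, -0.3, 0, 0, 0],
  [0, 0, -0.6, 0, 0, 0],
  [0, 0, -0.8, 0, 0, 0],
  [0, 0, -0.8, 0, 0, -0.71],
  [-0.165, -0.918, 0, 0, 0, -0.7],
  [-0.165, -0.918, 0, 0, 0, -0.7],
  [-0.165, -0.918, 0, 0, 0, 0],
  [-0.165, -0.918, 0, 0, 0, 0],
  [-0.165, -0.918, 0, 0, 0, 0],
  [-0.165, -0.918, 0, 0, 0, 0],
  [-0.165, -0.918, 0, 0, 0, 0],
  [-0.165, -0.918, 0, 0, 0, 0],
  [-0.165, -0.6, 0, 0, 0, 0],
  [0, 0, 0, 0, 0, 0],
  [0, 0, 0, 0, 0, 0],
])

```text
time: 6.42
tool_pos: [0.5347, -0.1338, 0.1579]
ee_rot: [3.141, 0.0, 2.967]
wrist_force: [0.1, 0.6, -0.6]
width: 0.0197
finger_force: 30.0
```

```bash
python3 - <<'E'
from h import *
st(); s=snap('wrist'); cv2.imwrite('pics/w2.png',s['image']); w=cloud(s)
roi=(abs(w[...,0]-.547)<.12)&(abs(w[...,1]+.145)<.12)
tops(w,.020,.029,'tray',roi); tops(w,.001,.008,'floor',roi,400)
s2=snap('scene'); w2=cloud(s2); roi=(abs(w2[...,0]-.547)<.12)&(abs(w2[...,1]+.145)<.12)
m=(w2[...,2]>.021)&(w2[...,2]<.028)&roi; P=w2[m][:,:2].astype(np.float32)*1000; print(cv2.minAreaRect(P))
m=(w[...,2]>.02)&(w[...,2]<.029)&(abs(w[...,0]-.547)<.12)&(abs(w[...,1]+.145)<.12); print(cv2.minAreaRect(w[m][:,:2].astype(np.float32)*1000))
E
```

```text
t 6.42 tcp [ 0.5347 -0.1338  0.1579] rot [3.1409e+00 3.0000e-04 2.9671e+00] F [ 0.1  0.6 -0.6] w 0.0197 ff 30.0
tray [311. 182.] n 2255 ctr [ 545.7 -146.3] size [160.7 170.1] ang -10.6 z 0.0244
floor [312. 182.] n 14511 ctr [ 546.4 -146.4] size [152.9 162.2] ang -10.5 z 0.0035
((546.4923706054688, -145.17526245117188), (165.8802490234375, 172.55499267578125), 79.2867660522461)
((545.6987915039062, -146.28863525390625), (160.64256286621094, 170.11895751953125), 79.45858001708984)
```

View pics/w2.png

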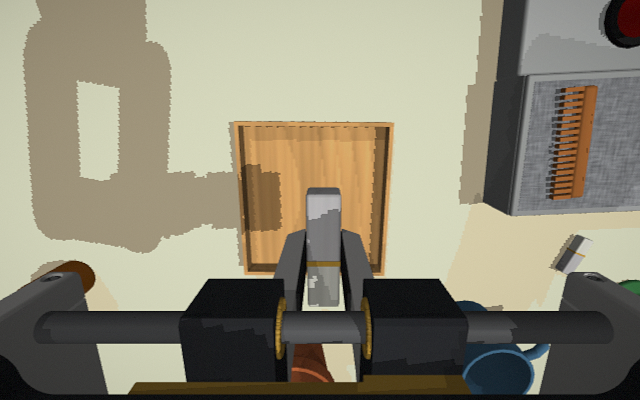

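The lipstick is held straight, and the tray is clear at (312,200). Tray centre is (546,-146) mm at -10.5°. I'll place the lipstick on the far-y side.

drive_tool([
  [-0.16, -0.63, 0, 0, 0, 0],
  [-0.16, -0.63, 0, 0, 0, 0],
  [0, 0, 0.7, 0, 0, 0],
  [0, 0, 0.8, 0, 0, 0],
  [0, 0, 0.8, 0, 0, 0],
  [0, 0, 0.7, 0, 0, 0],
  [0, 0, 0.4, 0, 0, 0],
  [0, 0, 0.2, 0, 0, 0],
  [0, 0, 0.1, 0, 0, 0],
  [0, 0, 0, 0, 0, 0],
  [0, 0, 0, 0, 0, 0],
  [0, 0, 0, 0, 0, 0],
])

```text
time: 8.02
tool_pos: [0.539, -0.1867, 0.0102]
ee_rot: [-3.141, 0.001, 2.967]
wrist_force: [0.3, 0.8, -0.8]
width: 0.0197
finger_force: 30.0
```

drive_tool([
  [0, 0, 0.04, 0, 0, 0],
  [0, 0, 0.03, 0, 0, 0],
  [0, 0, 0, 0, 0, 0],
  [0, 0, 0, 0, 0, 0],
])

```text
time: 8.52
tool_pos: [0.5385, -0.1864, 0.0067]
ee_rot: [3.142, 0.0, 2.967]
wrist_force: [0.7, -0.1, 0.5]
width: 0.0199
finger_force: 30.0
```

drive_tool([
  [0, 0, 0, 0, 0, 0],
  [0, 0, 0, 0, 0, 0],
  [0, 0, 0, 0, 0, 0],
  [0, 0, 0, 0, 0, 0],
  [0, 0, -0.2, 0, 0, 0],
  [0, 0, -0.5, 0, 0, 0],
  [0, 0, -0.8, 0, 0, 0],
  [0, 0, -0.8, 0, 0, 0],
  [0, 0, -0.8, 0, 0, 0],
  [0, 0, -0.8, 0, 0, 0],
], gripper=0.6)

```text
time: 9.78
tool_pos: [0.5385, -0.1864, 0.1645]
ee_rot: [-3.141, 0.001, 2.967]
wrist_force: [0.2, -0.2, -0.5]
width: 0.0374
finger_force: 0.0
```

drive_tool([
  [0.204, 0.865, 0, 0, 0, 0],
  [0.204, 0.865, 0, 0, 0, 0],
  [0.204, 0.865, 0, 0, 0, 0],
  [0.204, 0.865, 0, 0, 0, 0],
  [0.204, 0.865, 0, 0, 0, 0],
  [0.204, 0.865, 0, 0, 0, 0],
  [0.204, 0.865, 0, 0, 0, 0],
  [0.204, 0.865, 0, 0, 0, 0],
  [0, 0, 0, 0, 0, -0.93],
  [0, 0, 0.6, 0, 0, 0],
  [0, 0, 0.8, 0, 0, 0],
  [0, 0, 0.6, 0, 0, 0],
  [0, 0, 0.3, 0, 0, 0],
  [0, 0, 0.2, 0, 0, 0],
  [0, 0, 0, 0, 0, 0],
  [0, 0, 0, 0, 0, 0],
  [0, 0, 0, 0, 0, 0],
], gripper=0.45)

```text
time: 11.9
tool_pos: [0.523, 0.0976, 0.0636]
ee_rot: [3.141, 0.002, 3.06]
wrist_force: [-0.9, -0.6, -0.2]
width: 0.052
finger_force: 0.0
```

```bash
python3 - <<'E'
from h import *
st(); s=snap('wrist'); w=cloud(s)
roi=(abs(w[...,0]-.522)<.07)&(abs(w[...,1]-.097)<.03)
tops(w,.0595,.0665,'comb',roi); cv2.imwrite('pics/w3.png',s['image'])
E
```

```text
t 11.9 tcp [0.523  0.0976 0.0636] rot [3.1413e+00 1.7000e-03 3.0598e+00] F [-0.9 -0.6 -0.2] w 0.052 ff 0.0
comb [325. 234.] n 5396 ctr [522.3  97. ] size [ 28.  100.8] ang -4.8 z 0.0618
```

Aligned. I'll go down 7 mm more and grip.

drive_tool([
  [0, 0, 0.1, 0, 0, 0],
  [0, 0, 0.07, 0, 0, 0],
  [0, 0, 0, 0, 0, 0],
  [0, 0, 0, 0, 0, 0],
])

```text
time: 12.45
tool_pos: [0.5223, 0.0975, 0.0557]
ee_rot: [-3.142, -0.0, 3.06]
wrist_force: [-0.3, 0.1, 0.1]
width: 0.0518
finger_force: 0.0
```

drive_tool([
  [0, 0, 0, 0, 0, 0],
  [0, 0, 0, 0, 0, 0],
  [0, 0, 0, 0, 0, 0],
  [0, 0, 0, 0, 0, 0],
  [0, 0, 0, 0, 0, 0],
], gripper=1)

```text
time: 13.08
tool_pos: [0.5224, 0.0975, 0.0559]
ee_rot: [3.142, 0.0, 3.06]
wrist_force: [0.3, 0.3, -0.9]
width: 0.0272
finger_force: 30.0
```

drive_tool([
  [0, 0, -0.2, 0, 0, 0],
  [0, 0, -0.5, 0, 0, 0],
  [0, 0, -0.8, 0, 0, 0],
  [0, 0, -0.8, 0, 0, 0],
  [0, 0, 0, 0, 0, 0],
  [0, 0, 0, 0, 0, 0],
])

```text
time: 13.82
tool_pos: [0.5218, 0.0975, 0.1468]
ee_rot: [-3.141, -0.001, 3.06]
wrist_force: [0.3, 0.7, -1.8]
width: 0.0274
finger_force: 30.0
```

drive_tool([
  [0, 0, 0, 0, 0, 1],
  [-0.283, -0.831, 0, 0, 0, 0],
  [-0.283, -0.831, 0, 0, 0, 0],
  [-0.283, -0.831, 0, 0, 0, 0],
  [-0.283, -0.831, 0, 0, 0, 0],
  [-0.283, -0.831, 0, 0, 0, 0],
  [-0.283, -0.831, 0, 0, 0, 0],
  [0, 0, 0.6, 0, 0, 0],
  [0, 0, 0.8, 0, 0, 0],
  [0, 0, 0.8, 0, 0, 0],
  [0, 0, 0.6, 0, 0, 0],
  [0, 0, 0.4, 0, 0, 0],
  [0, 0, 0.2, 0, 0, 0],
  [0, 0, 0, 0, 0, 0],
  [0, 0, 0, 0, 0, 0],
  [0, 0, 0, 0, 0, 0],
])

```text
time: 15.82
tool_pos: [0.554, -0.1111, 0.0131]
ee_rot: [-3.141, 0.002, 2.96]
wrist_force: [0.2, -0.1, -0.3]
width: 0.0273
finger_force: 30.0
```

drive_tool([
  [0, 0, 0.1, 0, 0, 0],
  [0, 0, 0.08, 0, 0, 0],
  [0, 0, 0, 0, 0, 0],
  [0, 0, 0, 0, 0, 0],
  [0, 0, 0, 0, 0, 0],
])

```text
time: 16.45
tool_pos: [0.5533, -0.111, 0.0049]
ee_rot: [-3.142, 0.0, 2.96]
wrist_force: [-0.6, 0.4, 2.2]
width: 0.0274
finger_force: 30.0
```

drive_tool([
  [0, 0, 0, 0, 0, 0],
  [0, 0, 0, 0, 0, 0],
  [0, 0, 0, 0, 0, 0],
  [0, 0, 0, 0, 0, 0],
  [0, 0, -0.2, 0, 0, 0],
  [0, 0, -0.5, 0, 0, 0],
  [0, 0, -0.8, 0, 0, 0],
  [0, 0, -0.8, 0, 0, 0],
  [0, 0, -0.8, 0, 0, 0],
  [0, 0, -0.8, 0, 0, 0],
  [0, 0, 0, 0, 0, 0],
  [0, 0, 0, 0, 0, 0],
], gripper=0.6)

```text
time: 17.95
tool_pos: [0.5526, -0.1107, 0.1596]
ee_rot: [3.141, -0.001, 2.96]
wrist_force: [0.4, 0.8, -1.1]
width: 0.0376
finger_force: 0.0
```

```bash
python3 - <<'E'
from h import *
st(); s=snap('wrist'); w=cloud(s)
cv2.imwrite('pics/w4.png',s['image'])
roi=(abs(w[...,0]-.547)<.08)&(abs(w[...,1]+.145)<.065)
tops(w,.0095,.0145,'comb',roi); tops(w,.021,.027,'lip',roi)
E
```

```text
t 17.95 tcp [ 0.5526 -0.1107  0.1596] rot [ 3.1414e+00 -1.4000e-03  2.9597e+00] F [ 0.4  0.8 -1.1] w 0.0376 ff 0.0
comb [325. 188.] n 1648 ctr [ 553.1 -111.3] size [27.6 99.5] ang -10.8 z 0.0109
lip [320. 111.] n 151 ctr [ 469.8 -101.9] size [44.7  2.9] ang 79.5 z 0.0244
lip [252. 190.] n 1198 ctr [ 538.1 -186.6] size [20.2 70.8] ang -10.5 z 0.0234
```

View pics/w4.png

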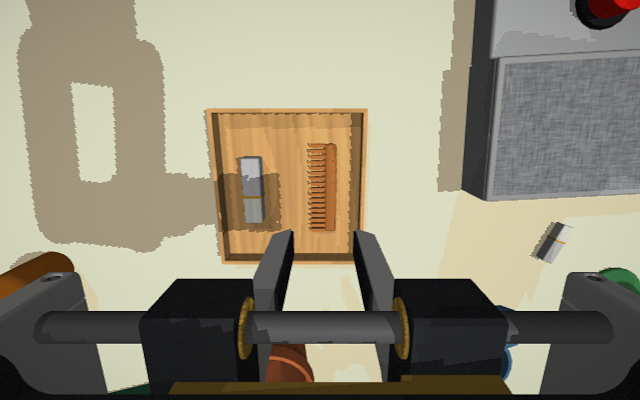

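The lipstick at (252,190) lies flat in the tray with its top at z 23.4 mm. The comb at (325,188) is flat with its top at 10.9 mm. They are well apart, and the lid is empty. Next I'll shut the fingers and move above the button.

drive_tool([
  [0.553, 0.761, 0, 0, 0, 0],
  [0.553, 0.761, 0, 0, 0, 0],
  [0.553, 0.761, 0, 0, 0, 0],
  [0.553, 0.761, 0, 0, 0, 0],
  [0.553, 0.761, 0, 0, 0, 0],
  [0.553, 0.761, 0, 0, 0, 0],
  [0.553, 0.761, 0, 0, 0, 0],
  [0.553, 0.761, 0, 0, 0, 0],
  [0, 0, 0, 0, 0, -0.5],
  [0, 0, 0.6, 0, 0, 0],
  [0, 0, 0.7, 0, 0, 0],
  [0, 0, 0.4, 0, 0, 0],
  [0, 0, 0.2, 0, 0, 0],
  [0, 0, 0, 0, 0, 0],
  [0, 0, 0, 0, 0, 0],
  [0, 0, 0, 0, 0, 0],
  [0, 0, 0, 0, 0, 0],
], gripper=1)

```text
time: 20.12
tool_pos: [0.4235, 0.1607, 0.0853]
ee_rot: [3.141, 0.001, 3.01]
wrist_force: [0.3, 0.1, 0.2]
width: 0.0006
finger_force: 0.0
```

```bash
python3 - <<'E'
from h import *
st()
for n in ('wrist','side','scene'):
    s=snap(n); w=cloud(s); h=cv2.cvtColor(s['image'],cv2.COLOR_BGR2HSV)
    m=((h[...,0]<6)|(h[...,0]>172))&(h[...,1]>150)&(abs(w[...,0]-.4225)<.03)&(abs(w[...,1]-.161)<.03)&(w[...,2]>.062)
    P=w[m]; print(n,m.sum(),P.mean(0),P.min(0),P.max(0),np.median(P[:,2])) if m.sum() else print(n,0)
E
```

```text
t 20.12 tcp [0.4235 0.1607 0.0853] rot [3.1411e+00 1.3000e-03 3.0097e+00] F [0.3 0.1 0.2] w 0.0006 ff 0.0
wrist 1214 [0.41529322 0.16111615 0.06697119] [0.4041444  0.14273457 0.06208579] [0.43087578 0.17787406 0.14820872] 0.06541670267739388
side 37 [0.42069163 0.15665424 0.06705775] [0.40711229 0.14180123 0.06419271] [0.43256919 0.16918262 0.07077958] 0.06708874770319621
scene 89 [0.42794212 0.16506974 0.06645415] [0.41231178 0.14814524 0.06286786] [0.44104543 0.17896646 0.07165833] 0.06660583153469601
```

drive_tool([
  [0, 0, 0.2, 0, 0, 0],
  [0, 0, 0.15, 0, 0, 0],
  [0, 0, 0.1, 0, 0, 0],
  [0, 0, 0, 0, 0, 0],
  [0, 0, 0, 0, 0, 0],
  [0, 0, 0, 0, 0, 0],
])

```text
time: 21.02
tool_pos: [0.4232, 0.1606, 0.0668]
ee_rot: [3.141, 0.0, 3.01]
wrist_force: [-0.0, -0.2, -0.2]
width: 0.0008
finger_force: 0.0
```

drive_tool([
  [0, 0, 0.05, 0, 0, 0],
  [0, 0, 0.05, 0, 0, 0],
  [0, 0, 0.05, 0, 0, 0],
  [0, 0, 0.05, 0, 0, 0],
  [0, 0, 0, 0, 0, 0],
  [0, 0, 0, 0, 0, 0],
  [0, 0, 0, 0, 0, 0],
])

```text
time: 21.9
tool_pos: [0.4234, 0.1607, 0.0589]
ee_rot: [3.141, 0.001, 3.01]
wrist_force: [0.3, 0.6, 4.4]
width: 0.0007
finger_force: 2.3
```

drive_tool([
  [0, 0, 0.04, 0, 0, 0],
  [0, 0, 0.04, 0, 0, 0],
  [0, 0, 0.03, 0, 0, 0],
  [0, 0, 0.03, 0, 0, 0],
  [0, 0, 0, 0, 0, 0],
  [0, 0, 0, 0, 0, 0],
  [0, 0, 0, 0, 0, 0],
  [0, 0, 0, 0, 0, 0],
])

```text
time: 22.9
tool_pos: [0.4234, 0.1607, 0.0533]
ee_rot: [3.141, 0.001, 3.01]
wrist_force: [0.1, -0.9, 4.8]
width: 0.0003
finger_force: 2.5
```

```bash
cat > lid.py <<'E'
from h import *
st()
c,sn=np.cos(-.131),np.sin(-.131)
for n in ('scene','side'):
    s=snap(n); w=cloud(s); cv2.imwrite(f'pics/{n}_lid.png',s['image'])
    d=w-np.array([.4225,.1608,0]); X=d[...,0]*c+d[...,1]*sn-.075; Y=-d[...,0]*sn+d[...,1]*c
    m=(abs(Y)<.09)&(X>-.02)&(X<.12)&(w[...,2]>.065)&(w[...,2]<.17)
    x,z=X[m],w[...,2][m]
    for _ in range(6):
        p=np.polyfit(x,z,1); r=abs(z-np.polyval(p,x)); k=r<max(.005,np.median(r)*2); x,z=x[k],z[k]
    a=-np.arctan(p[0]); print(n,len(x),'angle',a,'travel mm',a/.06,'front edge',x.min(),z.max())
E
python3 lid.py
```

```text
t 22.9 tcp [0.4234 0.1607 0.0533] rot [3.1413e+00 7.0000e-04 3.0098e+00] F [ 0.1 -0.9  4.8] w 0.0003 ff 2.5
scene 3150 angle 0.7701504550638968 travel mm 12.835840917731614 front edge 0.00953189376848286 0.14715643357698543
side 743 angle 0.7685480045434878 travel mm 12.80913340905813 front edge 0.007259845213186608 0.14859543665153296
```

Travel is 12.8 mm, and the tip height agrees with that. I need 1.2 mm more.

drive_tool([
  [0, 0, 0.03, 0, 0, 0],
  [0, 0, 0, 0, 0, 0],
  [0, 0, 0, 0, 0, 0],
  [0, 0, 0, 0, 0, 0],
  [0, 0, 0, 0, 0, 0],
  [0, 0, 0, 0, 0, 0],
  [0, 0, 0, 0, 0, 0],
  [0, 0, 0, 0, 0, 0],
  [0, 0, 0, 0, 0, 0],
])

```text
time: 24.12
tool_pos: [0.4234, 0.1607, 0.0521]
ee_rot: [3.141, 0.001, 3.01]
wrist_force: [0.2, 0.0, 4.9]
width: 0.0007
finger_force: 2.6
```

```bash
python3 lid.py
```

```text
t 24.12 tcp [0.4234 0.1607 0.0521] rot [3.1413e+00 7.0000e-04 3.0098e+00] F [0.2 0.  4.9] w 0.0007 ff 2.6
scene 3036 angle 0.8406186981899978 travel mm 14.010311636499964 front edge 0.016977236986935346 0.15287335726979995
side 605 angle 0.8388082400394561 travel mm 13.980137333990935 front edge 0.013945492237221996 0.15490932843865496
```

View pics/scene_lid.png

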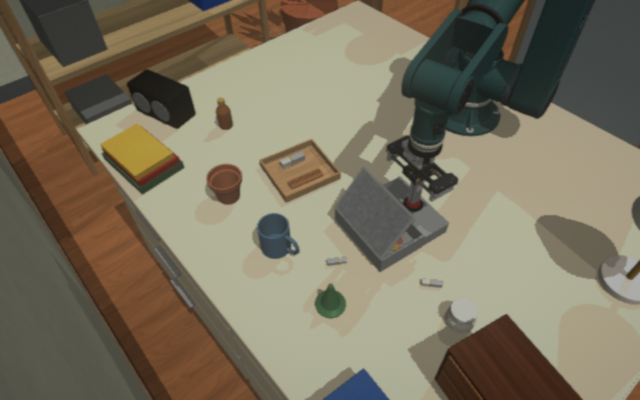

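The lid at (375,210) stands open at 0.84 rad, and the fingertips hold the button at (413,205). The lipstick and comb are in the tray at (292,160) and (306,180), and the bystanders are where they were. Handing in.

```bash
python3 -c "
from bench import close_job
print(close_job())"
```

```text
the job is handed in; nothing more can be done
None
```

I moved the lipstick and comb from the lid into the tray, each flat and apart. The job is handed in with the button held at about 14 mm, the lid open at about 0.84 rad, and the other things on the dresser where they were.

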